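# Feed a spent printer cartridge through the flap of the collection box

## Task

Push the spent printer cartridge gently along the loading shelf of the collection box, nose first through the hanging flap, until it drops down the chute inside; then draw back so that the flap swings fully shut. Only push the cartridge: do not pick it up, tip it over or knock it off the shelf. Leave the pen cup, stapler and carton where they stand.

Things in the scene. Friction and masses are not known exactly. Their poses are not given: they have to be found in the camera images.
- bin: Grey sheet-steel collection box, fixed to the desk, its place and yaw differ. Origin on the desk (z = 0) under the middle of the flap line; +x points into the box (feed direction, away from the robot), z up. Loading shelf: flat, 110 mm above the desk, x = -190 to 0 mm, 160 mm wide, with a lip 12 mm high and 6 mm thick along both sides, open at its front end.
- mouth (a point): Middle of the mouth's lower edge, where the shelf ends: box x = 0, y = 0, 110 mm above the desk. The mouth is 160 mm wide and 60 mm high, closed by the flap. The shelf ends here and a chute falls inside at 55 degrees to the floor: a part whose centre of mass passes this edge by a few mm tips and slides down by itself.
- flap (a joint): Flap angle (rad): 0 hanging shut, grows as it swings into the box, up to 1.5. Black plastic plate 146 mm wide, 59 mm from hinge to lower edge, 3 mm thick, 80 g, hinged along the mouth's top 172 mm above the desk. Swings only inwards, freely, at a push below 1 N; falls shut by its own weight in about a second when nothing is under it.
- flap_edge (a point): Middle of the flap's lower edge (113 mm above the desk when shut).
- cartridge_center (a point): Centre of the spent cartridge (half-way up), its x to the nose, z up. Rigid black plastic block 90 long (x) x 54 wide (y) x 28 mm high, but only 20 mm high over the last 28 mm at the nose, which bears copper contacts; grey patch on top. 100 to 200 g. Lies flat on the shelf, nose to the flap, up to 0.3 rad askew and 22 mm off the midline.
- pen_cup: Bystander: dark round pen cup, 72 mm wide, 95 mm high (pens up to 145 mm), origin at its underside's centre.
- stapler: Bystander: grey and black stapler 130 x 34 mm, 50 mm high, origin at its underside's centre.
- carton: Bystander: closed cardboard carton 110 x 60 mm, 75 mm high, origin at its underside's centre.
- housing_top (a point): Middle of the see-through top of the housing behind the mouth, 182 mm above the desk, box x = 105 mm. Housing: 172 mm wide, box x = 0 to 205 mm. A hinge rod 8 mm thick crosses the mouth's top at x = 0, 174 mm above the desk. Inside, the floor is 6 mm above the desk.
- cartridge: The same cartridge; origin at its underside's centre, 14 mm below cartridge_center; same axes. Centre of mass about 3 mm behind the centre.
There are look-alikes about, which are no part of the job. What is shaped like the cartridge but yellow is not meant.

How it is judged:
On the way, in this order (a step that is already met when the one before it is completed fails the run):
1. the cartridge, still on the shelf, has pushed the flap open (value of joint flap above 0.2 rad and x of cartridge_center in the frame of bin between -0.06 and 0.02 m and z of cartridge_center in the frame of bin above 0.1 m), for 0.05 s.
2. the cartridge has gone down the chute (x of cartridge_center in the frame of bin above 0.015 m and z of cartridge_center in the frame of bin below 0.085 m), for 0.1 s.
At the end, for the whole second after the job is handed in: The cartridge lies at rest inside the box, down the chute (centre below 85 mm above the desk, behind the flap), and the flap hangs shut (within 0.06 rad) (all of step 2 and x of cartridge_center in the frame of bin below 0.195 m and y of cartridge_center in the frame of bin between -0.08 and 0.08 m and value of joint flap below 0.06 rad and linear speed of cartridge below 0.03 m/s); the robot touches nothing.
It fails at once if the cartridge is lifted off the shelf (centre more than 20 mm above where it lies) (z of cartridge_center in the frame of bin above 0.144 m).
It fails at once if the cartridge is tipped while on the shelf, or knocked off the shelf ((x of cartridge_center in the frame of bin below -0.03 m and angle between cartridge's own z axis and vertical above 0.35 rad) or (x of cartridge_center in the frame of bin below -0.01 m and z of cartridge_center in the frame of bin below 0.1 m)).
It fails at once if the cartridge is turned sideways on the shelf (more than 0.9 rad from the feed direction) (x of cartridge_center in the frame of bin below 0 m and angle between the x axis of cartridge_center and the x axis of bin, either way round above 0.9 rad and angle between cartridge's own z axis and vertical below 0.35 rad).
It fails at once if the cartridge is pushed or squeezed with more than 25 N (contact force between the fingers and cartridge above 25 N).
It fails at once if the pen cup, stapler or carton is moved more than 20 mm (distance of any of pen_cup, stapler, carton from where it was at the start of the episode above 0.02 m).
It also fails if it takes over 38 s, if anything falls off the work surface, if the arm or the gripper's body presses on something with over 40 N, if the wrist force passes 120 N, or if a joint passes its speed limit or range.

## Robot

A 7-joint arm with a two-finger parallel gripper is mounted at the origin on the work surface. World frame = base frame: x ahead of the robot, y to its left, z up, the work surface at z = 0. Lengths are in m, angles in rad, forces in N, time in s.
With the tool pointing down it reaches from about 0.4 to 0.9 m from the base axis. Payload 5.5 kg.
Tool frame: the origin (TCP) lies at the very end of the fingers, on their centre line; the grasp point (between the pads) lies 19 mm behind it (ctrl.grip_point_offset is the distance from the TCP to the grasp point, in m); y points along the fingers, x is the direction in which the jaws open and shut, and the axes are right-handed (so a half turn about y gives the same grasp; the last joint's range is limited). The gripper opens to 92 mm and grips with 3 to 60 N. Pads are 19 mm wide; open, the fingers measure 130 mm over their backs; the gripper's body (75 mm by 190 mm) begins 47 mm behind the grasp point.
Start: joints at [1.563, 0.501, -0.427, 1.55, 0.221, 1.138, -0.21], TCP at [0.174, -0.626, 0.227] pointing down, gripper open.
Joint ranges: [-2.88, 2.88], [-0.31, 2.03], [-1.54, 1.56], [0.2, 2.42], [-1.41, 4.55], [0.19, 2.02], [-2.57, 2.57]. Speed limits (rad/s): [2.57, 2.57, 3.14, 3.14, 3.14, 3.14, 3.14].

## Interface

Orientations are given as a rotation vector (axis times angle).
In Python, from plant import ctrl gives the robot as it stands.
- The arm moves only by the tool send_rows, never from a script. Its argument "deltas" is a list of rows, each an object with "delta_pos": the shift along the tool's x, y, z in m, a list of three; "spin": the turn about the tool's y in degrees. In form: [{"delta_pos": [tx, ty, tz], "spin": spin}, ...]. A call has 1 to 8 rows; each row shifts and turns the commanded pose from where the row before left it, along the tool's axes as they then stand; what a row does not reach is not made up. A row lasts 1/12 s, in which the tool goes at most 41.7 mm and 7.16 degrees, less where a joint would pass 70% of its speed; a pose out of reach is approached as far as the arm can. A call is refused whole if a number of a shift passes 0.0417 or a number of a turn 7.16, either way. A call with a gripper value outside its range is refused whole. "claw" is the opening, from 0 (shut) to 1 (fully open), set as the call begins (left out, the last holds). The fingers move at their own pace and stop on an object; "force" is the grip in N (left out, the last holds). Time passes only in rows, so rows that do not move let the fingers close. It gives the time, the measured TCP pose, the force and the opening at its end, in the units of the state.
- ctrl.get_state(): the state, without advancing time (a new reading comes with each control period).
- ctrl.get_image(name): name is "scene" or "side" or "wrist"; returns a dict with "img" (480x640x3 uint8, blue, green, red), "intrinsics" (3x3 intrinsics, pixels), "T" (4x4, takes a point from camera to world coordinates). Camera axes: x right, y up, looking along -z (the intrinsics and any distortion apply to the point x, -y, -z); pixel columns grow to the right and rows downward; lengths in m; the calibration is good to about 2 mm. The wrist camera is an equidistant fisheye: a pixel r from the principal point sees the ray r / f radians off the axis. A picture is of the moment at which its call begins. There is no depth.
- ctrl.sign_off(): hands the job in, once; it reports no verdict.
Trained networks look in the newest picture that a camera, given by its name, has taken for a name from the list of things; names that differ only in an ending like _2 or _b are one class to them, and where a whole thing is asked for, a point or a joint stands for the part that bears it (a point fixed in the world has none). Each returns a list of dicts, best first, with "p" (0 to 1); they miss things now and then, are a little off and sometimes report something else, mostly with a low value. They report only what shows in the picture. A call takes as long as a camera call. They do not tell look-alikes from the thing itself.
- ctrl.spot_in(camera, name): "at" ([x, y, z] in m, in the coordinates of the camera as it stood for that picture, good to about 4 mm: the middle of the surface that is visible of it).
- ctrl.tip_of(camera, name): "at" ([x, y, z] in m, in the coordinates of the camera as it stood for that picture, good to about 4 mm: a listed point, or the origin of a listed thing).
The state is a dict: "time_s": time; "qpos": joint angles; "qvel": joint speeds; "tau": joint torques, N m; "tcp_pos": TCP position; "orientation": TCP orientation; "contact_force": force on the tool from outside, world axes, zero at the start; "moment": the same for the moment, N m; "gripper_width": opening from 0.0 (shut) to 1.0 (fully open).
Only numpy, scipy, OpenCV 4.12 (cv2) and the standard library are available. Lean on these libraries where they do the work, as an engineer would, in place of code of your own. Each camera call takes 0.05 s, during which the arm holds its last target.

## Working session

There is one attempt and no reset: what is moved stays moved. The work goes in short steps, Python scripts to look and compute and a tool call to move; the robot and the scene stay as the last step left them, time stands still between calls to the robot, and variables do not carry over. Pictures are saved under pics/ and viewed, and the job is handed in when it is done.

Besides the shell and the picture viewer there is one more tool, called after "Emit:" as name(argument=value, ...), one argument or row to a line, values as JSON. send_rows: Moves the arm, as the interface text tells. Its arguments: {"type":"object","properties":{"deltas":{"type":"array","items":{"type":"object","properties":{"delta_pos":{"type":"array","items":{"type":"number"}},"spin":{"type":"number"}}}},"claw":{"type":"number"},"force":{"type":"number"}},"required":["deltas"]}

```bash
mkdir -p pics; ls; python3 - <<'E'
from plant import ctrl
import cv2,numpy as np
print(ctrl.get_state())
for c in ["scene","side","wrist"]:
    d=ctrl.get_image(c); cv2.imwrite(f"pics/{c}0.png",d["img"])
    T=np.array(d["T"]); print(c,np.round(d["intrinsics"],1).tolist(),np.round(T,3).tolist())
    for n in ["cartridge_center","cartridge","mouth","flap_edge","housing_top","bin","pen_cup","stapler","carton"]:
        for r in ctrl.tip_of(c,n)[:3]:
            p=T@np.r_[r["at"],1]; print(" ",n,round(r["p"],2),np.round(p[:3],3))
E
```

```text
pics
{'time_s': 0.0, 'qpos': array([ 1.56319524,  0.50185412, -0.42677916,  1.55145627,  0.22082156,
        1.13830081, -0.21028532]), 'qvel': array([-8.21862217e-05,  8.70893534e-04, -2.32147098e-04, -7.51205382e-04,
       -1.30189419e-03,  1.40185337e-03, -1.36281749e-03]), 'tau': array([ 4.88317073e-04, -5.66590369e+01, -5.81596032e+00, -2.79113799e+01,
       -6.86486182e-02,  3.09969555e-02,  2.24650912e-04]), 'tcp_pos': array([ 0.17363218, -0.62564724,  0.22567076]), 'orientation': array([-1.32398792,  1.00847032, -1.00591908]), 'contact_force': array([-0.30689685,  0.06657415, -0.16077147]), 'moment': array([0.03792501, 0.02548349, 0.00870124]), 'gripper_width': 1.0008566806894663}
scene [[454.9, 0.0, 317.7], [0.0, 454.9, 241.3], [0.0, 0.0, 1.0]] [[0.642, -0.582, 0.5, 1.036], [0.767, 0.487, -0.419, -0.351], [0.001, 0.652, 0.758, 0.871], [0.0, 0.0, 0.0, 1.0]]
  cartridge_center 0.85 [ 0.477 -0.13   0.126]
  cartridge_center 0.81 [ 0.307 -0.279  0.015]
  cartridge_center 0.4 [ 0.5   -0.366 -0.001]
  cartridge 0.95 [ 0.311 -0.277 -0.   ]
  cartridge 0.65 [ 0.482 -0.134  0.105]

[... 547 characters left out ...]
-0.134  0.123]
  cartridge 0.92 [ 0.311 -0.276  0.004]
  cartridge 0.74 [ 0.53   0.037 -0.001]
  cartridge 0.57 [ 0.481 -0.132  0.112]
  mouth 0.62 [ 0.58  -0.151  0.11 ]
  mouth 0.51 [ 0.481 -0.133  0.111]
  flap_edge 0.97 [ 0.579 -0.148  0.116]
  housing_top 0.95 [ 0.684 -0.152  0.185]
  bin 0.69 [ 0.585 -0.148  0.002]
  pen_cup 0.88 [ 0.704  0.034 -0.002]
  carton 0.87 [0.528 0.041 0.002]
  carton 0.41 [ 0.478 -0.129  0.11 ]
wrist [[371.6, 0.0, 313.3], [0.0, 371.6, 246.7], [0.0, 0.0, 1.0]] [[0.267, 0.925, 0.271, 0.246], [-0.964, 0.257, 0.074, -0.605], [-0.001, -0.281, 0.96, 0.384], [0.0, 0.0, 0.0, 1.0]]
  cartridge_center 0.87 [ 0.309 -0.277  0.016]
  cartridge 0.84 [ 0.308 -0.274 -0.001]
```

View pics/scene0.png

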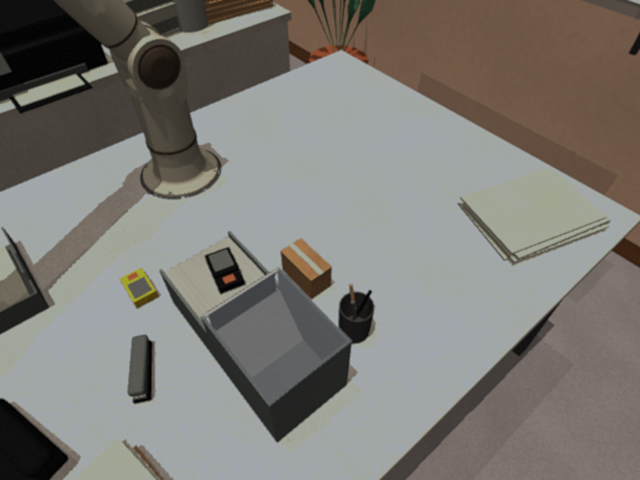

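View pics/side0.png

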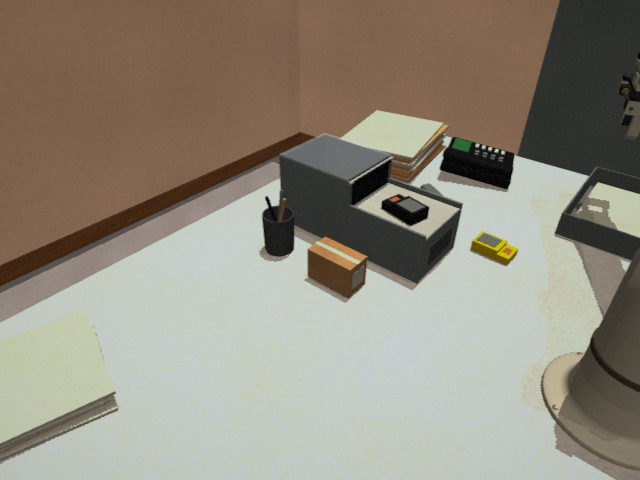

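The black cartridge is at scene (225,268) and side (405,208), lying on the shelf. It fits the description. The yellow look-alike on the desk at scene (138,287) and side (493,247) does not. Next I'll confirm this in an enlarged crop with a model overlay.

```bash
cat > h.py <<'E'
import numpy as np,cv2
def proj(P,K,T):
    P=np.atleast_2d(P); Ti=np.linalg.inv(T); c=(Ti[:3,:3]@P.T).T+Ti[:3,3]
    c=c*[1,-1,-1]; return np.c_[K[0,0]*c[:,0]/c[:,2]+K[0,2],K[1,1]*c[:,1]/c[:,2]+K[1,2]]
def fr(x,y,yaw,P):
    P=np.atleast_2d(P).astype(float); c,s=np.cos(yaw),np.sin(yaw)
    return np.c_[x+c*P[:,0]-s*P[:,1],y+s*P[:,0]+c*P[:,1],P[:,2]]
def box_lines(x,y,yaw):
    L=[]
    for s in(-1,1): 
        L+=[[(-.19,s*.08,.11),(0,s*.08,.11)],[(-.19,s*.08,.122),(0,s*.08,.122)],[(0,s*.086,.182),(.205,s*.086,.182)]]
    L+=[[(-.19,-.08,.11),(-.19,.08,.11)],[(0,-.08,.11),(0,.08,.11)],[(.205,-.086,.182),(.205,.086,.182)],[(0,-.086,.182),(0,.086,.182)]]
    return [fr(x,y,yaw,l) for l in L]
def cart_lines(x,y,yaw):
    L=[]
    r=[(-.045,-.027),(.045,-.027),(.045,.027),(-.045,.027)]
    t=[(-.045,-.027),(.017,-.027),(.017,.027),(-.045,.027)]
    for q,z in((r,.11),(t,.138)):
        for i in range(4): L.append([(*q[i],z),(*q[(i+1)%4],z)])
    n=[(.017,-.027),(.045,-.027),(.045,.027),(.017,.027)]
    for i in range(3): L.append([(*n[i],.13),(*n[i+1],.13)])
    return [fr(x,y,yaw,l) for l in L]
def overlay(d,sets,roi,s,fn):
    K=np.array(d["intrinsics"]);T=np.array(d["T"]);x0,y0,x1,y1=roi
    im=cv2.resize(d["img"][y0:y1,x0:x1],None,fx=s,fy=s,interpolation=cv2.INTER_CUBIC)
    im2=im.copy()
    for L,col in sets:
        for l in L:
            p=(proj(l,K,T)-[x0,y0]+.5)*s-.5
            cv2.line(im2,*[tuple(int(v) for v in q) for q in p],col,1,cv2.LINE_AA)
    cv2.imwrite(fn,im2); return im
E
python3 - <<'E'
from plant import ctrl
from h import *
for c,roi,s in(("scene",(150,215,310,335),5),("side",(300,130,480,265),4)):
    d=ctrl.get_image(c)
    im=overlay(d,[(box_lines(.58,-.15,0),(0,255,0)),(cart_lines(.477,-.132,-0.1),(0,0,255))],roi,s,f"pics/{c}_ov1.png")
    cv2.imwrite(f"pics/{c}_crop1.png",im)
E
```

```text
(no output)
```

View pics/scene_ov1.png

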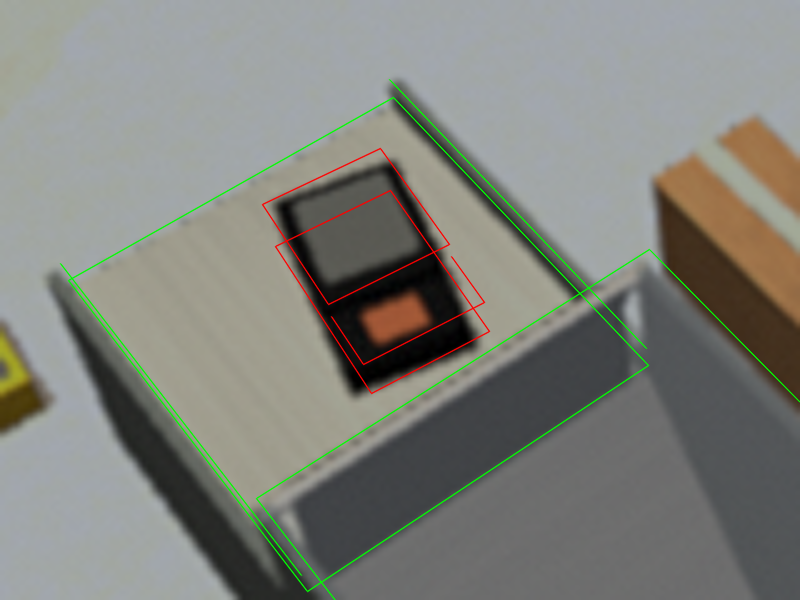

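View pics/side_ov1.png

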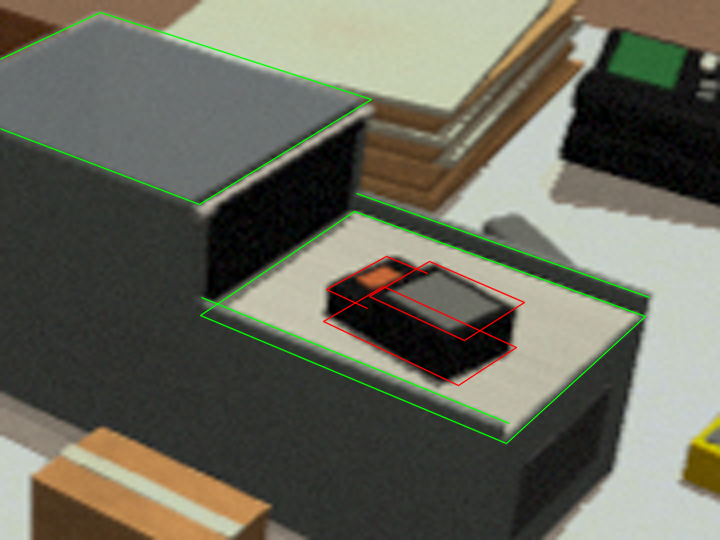

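View pics/scene_crop1.png

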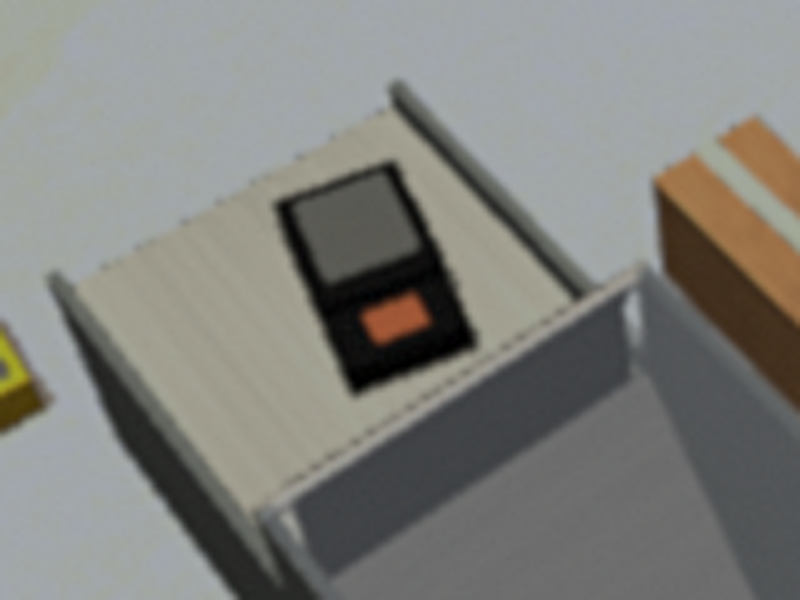

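```bash
python3 - <<'E'
from plant import ctrl
from h import *
from scipy.optimize import least_squares
D={c:ctrl.get_image(c) for c in("scene","side")}
O={"scene":((150,215),5),"side":((300,130),4)}
def res(p,pts):
    r=[]
    for c,P,u in pts:
        o,s=O[c]; uv=(np.array(u)+.5)/s-.5+o
        r+=list((proj(fr(*p,[P]),np.array(D[c]["intrinsics"]),np.array(D[c]["T"]))[0]-uv))
    return np.array(r)
box=[("scene",(-.19,-.08,.11),(78,280)),("scene",(-.19,.08,.11),(390,105)),("scene",(0,-.086,.182),(265,510)),("scene",(0,.086,.182),(640,262)),
("side",(-.19,-.08,.11),(643,317)),("side",(-.19,.08,.11),(505,440)),("side",(0,-.086,.182),(373,106)),("side",(0,.086,.182),(203,210)),("side",(.205,-.086,.182),(99,12))]
car=[("scene",(-.045,-.027,.138),(279,203)),("scene",(-.045,.027,.138),(396,163)),("scene",(.045,-.027,.11),(355,393)),("scene",(.045,.027,.11),(475,347)),
("side",(-.045,.027,.11),(440,383)),("side",(-.045,-.027,.11),(513,345)),("side",(-.045,-.027,.138),(516,305)),("side",(.045,.027,.11),(329,312)),("side",(.045,.027,.13),(328,290)),("side",(.045,-.027,.13),(388,257))]
b=least_squares(res,[.58,-.15,0],args=(box,),loss="soft_l1"); k=least_squares(res,[.477,-.132,-.2],args=(car,),loss="soft_l1")
print(b.x,np.round(res(b.x,box),1)); print(k.x,np.round(res(k.x,car),1))
dx=k.x[:2]-b.x[:2];c,s=np.cos(b.x[2]),np.sin(b.x[2]);print("in box",c*dx[0]+s*dx[1],-s*dx[0]+c*dx[1],k.x[2]-b.x[2])
for c,roi,s in(("scene",(150,215,310,335),5),("side",(300,130,480,265),4)):
    overlay(D[c],[(box_lines(*b.x),(0,255,0)),(cart_lines(*k.x),(0,0,255))],roi,s,f"pics/{c}_ov2.png")
from scipy.spatial.transform import Rotation as R
st=ctrl.get_state();print(np.round(R.from_rotvec(st["orientation"]).as_matrix(),3),st["tcp_pos"],st["time_s"])
E
```

```text
[ 0.58160477 -0.1513534   0.00083252] [-2.2  1.   0.5 -0.9 -2.  -1.2  1.8 -1.6  0.2 -0.7  0.   0.2 -0.6 -2.
 -1.  -1.9  0.2 -0.3]
[ 0.4800541  -0.13347973 -0.2219622 ] [-1.3 -0.5  0.  -1.6  0.2  1.4  1.5  0.5  0.7  0.1 -0.4  1.3  0.7  0.2
 -1.6  0.1 -0.6 -2.1  1.6 -1.2]
in box -0.10153574731089268 0.01795820502982086 -0.22279471802950498
[[ 0.268  0.     0.964]
 [-0.964 -0.     0.268]
 [ 0.    -1.     0.   ]] [ 0.17393105 -0.62631526  0.22673115] 1.7
```

View pics/scene_ov2.png

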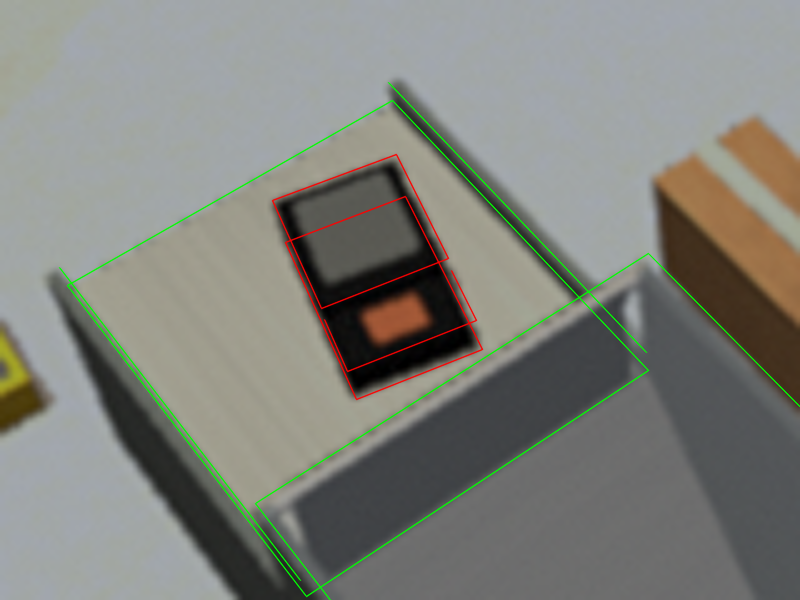

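View pics/side_ov2.png

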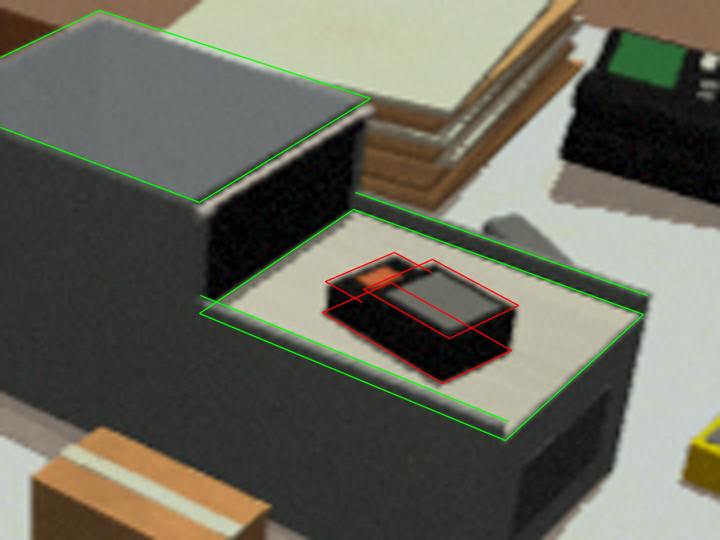

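Crop confirms it: black body, grey patch on top, copper contacts at the nose toward the flap, so this is the right one. The box is at about (0.581, -0.151), yaw 0. The cartridge is at about (0.479, -0.133), yaw -0.22. I'll square the tool to the box, move behind the cartridge and push with the two half-closed fingers. The skewed rear face should align against them.

Emit:
send_rows(
  deltas=[
    {"delta_pos":[0,0,0],"spin":5.17},
    {"delta_pos":[0,0,0],"spin":5.17},
    {"delta_pos":[0,0,0],"spin":5.17},
    {"delta_pos":[-0.033,0,0.0145],"spin":0},
    {"delta_pos":[-0.033,0,0.0145],"spin":0},
    {"delta_pos":[-0.033,0,0.0145],"spin":0},
    {"delta_pos":[-0.033,0,0.0145],"spin":0},
    {"delta_pos":[-0.033,0,0.0145],"spin":0},
  ],
  claw=0.25,
  force=20,
)

```text
time_s: 2.37
tcp_pos: [0.2469, -0.4597, 0.2268]
orientation: [-1.209, 1.209, -1.209]
contact_force: [0.7, 0.7, 0.6]
gripper_width: 0.47
```

Emit:
send_rows(
  deltas=[
    {"delta_pos":[-0.035,0,0.015],"spin":0},
    {"delta_pos":[-0.035,0,0.015],"spin":0},
    {"delta_pos":[-0.035,0,0.015],"spin":0},
    {"delta_pos":[-0.035,0,0.015],"spin":0},
    {"delta_pos":[-0.035,0,0.015],"spin":0},
    {"delta_pos":[-0.035,0,0.015],"spin":0},
    {"delta_pos":[-0.035,0,0.015],"spin":0},
    {"delta_pos":[-0.035,0,0.015],"spin":0},
  ],
)

```text
time_s: 3.03
tcp_pos: [0.3668, -0.1796, 0.2271]
orientation: [-1.21, 1.208, -1.21]
contact_force: [0.6, 0.2, -0.4]
gripper_width: 0.25
```

Emit:
send_rows(
  deltas=[
    {"delta_pos":[-0.028,0,0.014],"spin":0},
    {"delta_pos":[-0.029,0,0.014],"spin":0},
    {"delta_pos":[0,0,0],"spin":0},
    {"delta_pos":[0,0,0],"spin":0},
  ],
)

```text
time_s: 3.37
tcp_pos: [0.3951, -0.1227, 0.2271]
orientation: [-1.211, 1.205, -1.206]
contact_force: [-1.0, 0.2, -0.0]
gripper_width: 0.248
```

Emit:
send_rows(
  deltas=[
    {"delta_pos":[0,0.035,0],"spin":0},
    {"delta_pos":[0,0.035,0],"spin":0},
    {"delta_pos":[0,0.02,0],"spin":0},
    {"delta_pos":[0,0.015,0],"spin":0},
    {"delta_pos":[0,0,0],"spin":0},
    {"delta_pos":[0,0,0],"spin":0},
  ],
)

```text
time_s: 3.87
tcp_pos: [0.3935, -0.125, 0.1213]
orientation: [-1.209, 1.212, -1.209]
contact_force: [0.6, -0.8, 0.5]
gripper_width: 0.248
```

```bash
python3 - <<'E'
from plant import ctrl
import cv2,numpy as np
for c,roi in(("scene",(150,170,350,320)),("side",(290,100,490,250))):
    d=ctrl.get_image(c);x0,y0,x1,y1=roi
    cv2.imwrite(f"pics/{c}_a.png",cv2.resize(d["img"][y0:y1,x0:x1],None,fx=3,fy=3,interpolation=cv2.INTER_CUBIC))
cv2.imwrite("pics/wrist_a.png",ctrl.get_image("wrist")["img"])
a=[cv2.imread(f"pics/{c}_a.png") for c in("scene","side")]
cv2.imwrite("pics/both_a.png",cv2.resize(np.vstack(a),None,fx=.66,fy=.66))
print(ctrl.get_state()["tcp_pos"])
E
```

```text
[ 0.39519313 -0.12515846  0.12285481]
```

View pics/both_a.png

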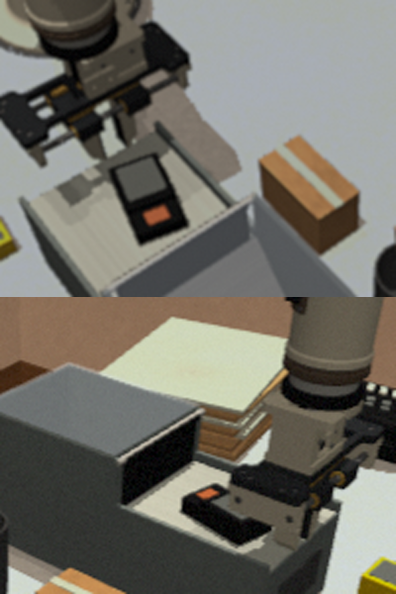

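View pics/wrist_a.png

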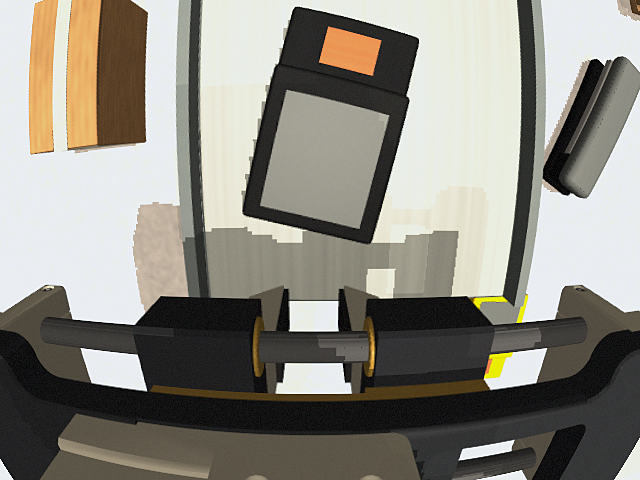

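The fingers stand squarely behind the cartridge, whose rear corners are at wrist (245,213) and (370,243). I'll start pushing gently.

Emit:
send_rows(
  deltas=[
    {"delta_pos":[0,0,0.008],"spin":0},
    {"delta_pos":[0,0,0.006],"spin":0},
    {"delta_pos":[0,0,0.005],"spin":0},
    {"delta_pos":[0,0,0.005],"spin":0},
    {"delta_pos":[0,0,0.005],"spin":0},
    {"delta_pos":[0,0,0.005],"spin":0},
    {"delta_pos":[0,0,0.005],"spin":0},
    {"delta_pos":[0,0,0.005],"spin":0},
  ],
  claw=0.3,
)

```text
time_s: 4.68
tcp_pos: [0.4386, -0.1243, 0.1216]
orientation: [-1.21, 1.21, -1.209]
contact_force: [-1.6, -0.7, 1.9]
gripper_width: 0.297
```

```bash
python3 - <<'E'
from plant import ctrl
import cv2,numpy as np
cv2.imwrite("pics/wrist_b.png",ctrl.get_image("wrist")["img"][:400])
print(ctrl.get_state()["tcp_pos"],ctrl.get_state()["contact_force"])
E
```

```text
[ 0.43996863 -0.12423573  0.1218435 ] [ 0.64402765 -0.7888785   0.09427288]
```

View pics/wrist_b.png

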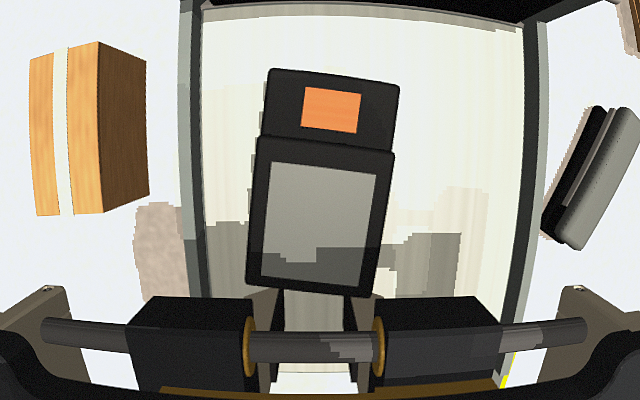

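The cartridge is squaring up, with its rear edge at wrist (247,285)–(376,296) against both fingers. I'll continue.

Emit:
send_rows(
  deltas=[
    {"delta_pos":[0,0,0.005],"spin":0},
    {"delta_pos":[0,0,0.005],"spin":0},
    {"delta_pos":[0,0,0.005],"spin":0},
    {"delta_pos":[0,0,0.005],"spin":0},
    {"delta_pos":[0,0,0.005],"spin":0},
    {"delta_pos":[0,0,0.005],"spin":0},
    {"delta_pos":[0,0,0.005],"spin":0},
    {"delta_pos":[0,0,0.005],"spin":0},
  ],
)

```text
time_s: 5.4
tcp_pos: [0.4789, -0.1242, 0.1217]
orientation: [-1.209, 1.209, -1.209]
contact_force: [-0.8, 0.1, -0.1]
gripper_width: 0.299
```

```bash
python3 - <<'E'
from plant import ctrl
import cv2,numpy as np
cv2.imwrite("pics/wrist_c.png",ctrl.get_image("wrist")["img"][:400])
print(ctrl.get_state()["tcp_pos"],ctrl.get_state()["contact_force"])
E
```

```text
[ 0.48021228 -0.12413914  0.12192492] [ 2.07160071 -0.03946504 -0.77535314]
```

View pics/wrist_c.png

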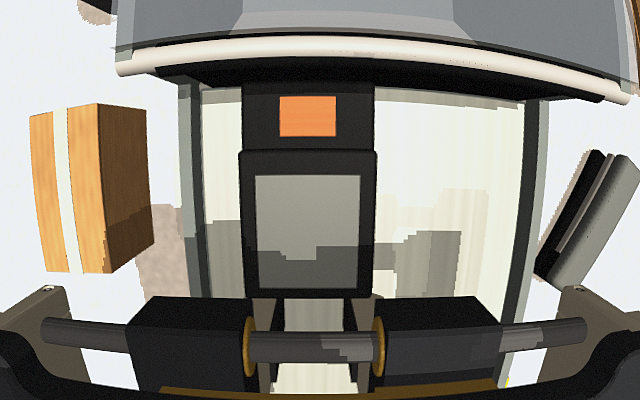

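The cartridge is square and flush with the fingers, and its nose is at the flap (wrist 240–375, 85). I'll keep pushing through the flap.

Emit:
send_rows(
  deltas=[
    {"delta_pos":[0,0,0.005],"spin":0},
    {"delta_pos":[0,0,0.005],"spin":0},
    {"delta_pos":[0,0,0.005],"spin":0},
    {"delta_pos":[0,0,0.005],"spin":0},
    {"delta_pos":[0,0,0.005],"spin":0},
    {"delta_pos":[0,0,0.005],"spin":0},
    {"delta_pos":[0,0,0.005],"spin":0},
    {"delta_pos":[0,0,0.005],"spin":0},
  ],
)

```text
time_s: 6.12
tcp_pos: [0.5187, -0.1242, 0.1217]
orientation: [-1.209, 1.209, -1.209]
contact_force: [-2.1, 0.5, 0.0]
gripper_width: 0.304
```

```bash
python3 - <<'E'
from plant import ctrl
import cv2,numpy as np
a=ctrl.get_image("wrist")["img"]
b=ctrl.get_image("scene")["img"][170:320,150:350]
cv2.imwrite("pics/wrist_d.png",np.vstack([cv2.resize(a[:400],None,fx=.625,fy=.625),cv2.resize(b,(400,300),interpolation=cv2.INTER_CUBIC)]))
print(ctrl.get_state()["tcp_pos"],ctrl.get_state()["contact_force"])
E
```

```text
[ 0.5195994  -0.12410476  0.12189564] [-0.43595782 -0.66651377  0.56823591]
```

View pics/wrist_d.png

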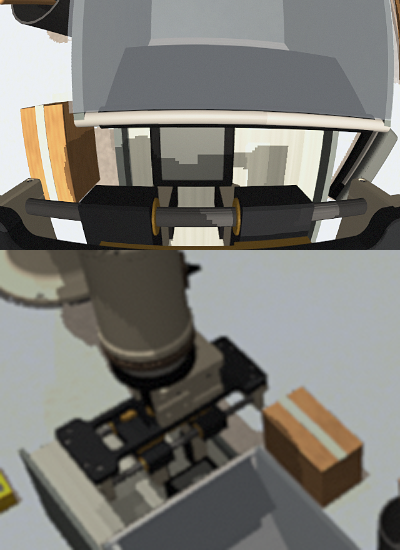

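The rear is still on the shelf and the nose is under the flap. I'll push the last stretch.

Emit:
send_rows(
  deltas=[
    {"delta_pos":[0,0,0.004],"spin":0},
    {"delta_pos":[0,0,0.004],"spin":0},
    {"delta_pos":[0,0,0.004],"spin":0},
    {"delta_pos":[0,0,0.004],"spin":0},
    {"delta_pos":[0,0,0.003],"spin":0},
    {"delta_pos":[0,0,0],"spin":0},
    {"delta_pos":[0,0,0],"spin":0},
    {"delta_pos":[0,0,0],"spin":0},
  ],
)

```text
time_s: 6.88
tcp_pos: [0.5377, -0.1242, 0.1218]
orientation: [-1.209, 1.209, -1.209]
contact_force: [0.2, -0.2, -0.5]
gripper_width: 0.3
```

```bash
python3 - <<'E'
from plant import ctrl
import cv2,numpy as np
a=ctrl.get_image("wrist")["img"]
b=ctrl.get_image("scene")["img"][170:370,150:417]
cv2.imwrite("pics/wrist_e.png",np.vstack([cv2.resize(a[:400],None,fx=.625,fy=.625),cv2.resize(b,(400,300),interpolation=cv2.INTER_CUBIC)]))
print(ctrl.get_state()["tcp_pos"],ctrl.get_state()["contact_force"])
E
```

```text
[ 0.53744736 -0.12426953  0.12177231] [ 0.65038679 -0.18788966  0.54698376]
```

View pics/wrist_e.png

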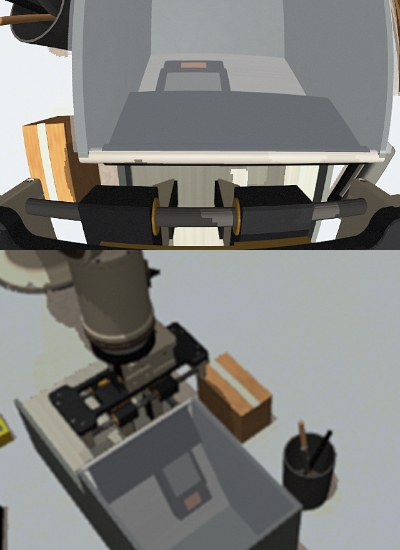

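The cartridge has dropped down the chute: the contacts show inside the housing at wrist (203,65), and the shelf is empty. I'll draw back and then rise.

Emit:
send_rows(
  deltas=[
    {"delta_pos":[0,0,-0.02],"spin":0},
    {"delta_pos":[0,0,-0.03],"spin":0},
    {"delta_pos":[0,0,-0.03],"spin":0},
    {"delta_pos":[0,0,-0.03],"spin":0},
    {"delta_pos":[0,0,-0.025],"spin":0},
    {"delta_pos":[0,-0.02,0],"spin":0},
    {"delta_pos":[0,-0.035,0],"spin":0},
    {"delta_pos":[0,-0.035,0],"spin":0},
  ],
)

```text
time_s: 7.65
tcp_pos: [0.4007, -0.1237, 0.2121]
orientation: [-1.21, 1.211, -1.207]
contact_force: [1.3, -1.0, -0.2]
gripper_width: 0.297
```

Emit:
send_rows(
  deltas=[
    {"delta_pos":[0,0,0],"spin":0},
    {"delta_pos":[0,0,0],"spin":0},
    {"delta_pos":[0,0,0],"spin":0},
    {"delta_pos":[0,0,0],"spin":0},
    {"delta_pos":[0,0,0],"spin":0},
    {"delta_pos":[0,0,0],"spin":0},
    {"delta_pos":[0,0,0],"spin":0},
    {"delta_pos":[0,0,0],"spin":0},
  ],
)

```text
time_s: 8.32
tcp_pos: [0.4021, -0.124, 0.2113]
orientation: [-1.209, 1.21, -1.208]
contact_force: [-0.4, 0.1, 0.5]
gripper_width: 0.298
```

```bash
python3 - <<'E'
from plant import ctrl
import cv2,numpy as np
out=[]
for c,roi in(("scene",(150,215,390,435)),("side",(260,120,500,300))):
    d=ctrl.get_image(c);x0,y0,x1,y1=roi;T=np.array(d["T"])
    out.append(cv2.resize(d["img"][y0:y1,x0:x1],(400,int(400*(y1-y0)/(x1-x0))),interpolation=cv2.INTER_CUBIC))
    for n in("cartridge_center","flap_edge","pen_cup","stapler","carton"):
        for r in ctrl.tip_of(c,n)[:2]: print(c,n,round(r["p"],2),np.round((T@np.r_[r["at"],1])[:3],3))
cv2.imwrite("pics/end.png",cv2.resize(np.vstack(out),None,fx=.85,fy=.85))
cv2.imwrite("pics/end_w.png",ctrl.get_image("wrist")["img"])
s=ctrl.get_state();print(s["time_s"],s["tcp_pos"],s["contact_force"])
E
```

```text
scene cartridge_center 0.78 [ 0.304 -0.28   0.018]
scene pen_cup 0.85 [0.706 0.027 0.001]
scene stapler 0.55 [ 0.503 -0.364 -0.002]
scene carton 0.75 [0.535 0.035 0.003]
side cartridge_center 0.89 [ 0.312 -0.283  0.018]
side flap_edge 0.69 [ 0.582 -0.145  0.115]
side pen_cup 0.93 [ 0.703  0.032 -0.004]
side stapler 0.17 [ 0.582 -0.149  0.11 ]
side carton 0.66 [0.529 0.038 0.001]
8.9667 [ 0.4023572  -0.12428856  0.21175705] [ 0.46783185 -0.54946907  0.10925873]
```

View pics/end.png

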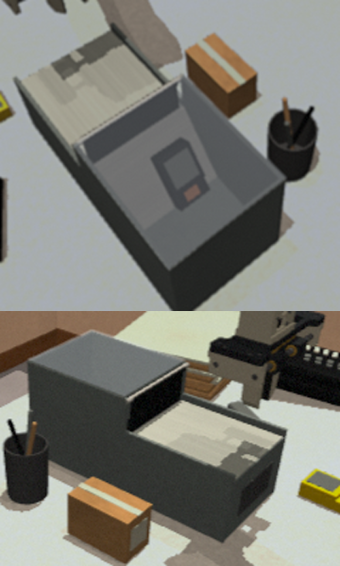

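View pics/end_w.png

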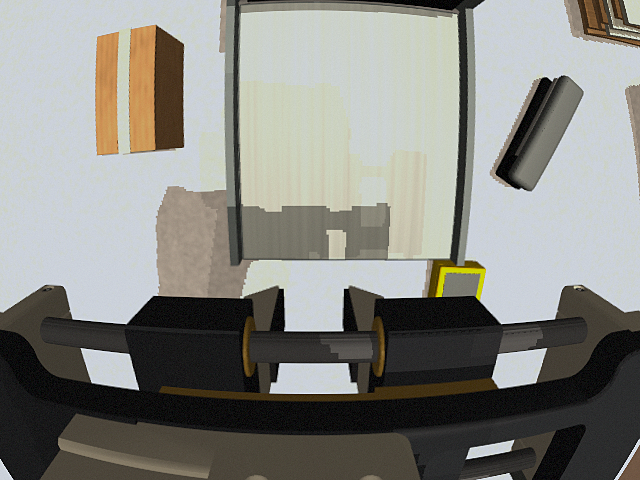

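```bash
python3 - <<'E'
from plant import ctrl
from h import *
d=ctrl.get_image("scene");K=np.array(d["intrinsics"]);T=np.array(d["T"])
im=overlay(d,[],(200,270,360,390),5,"pics/in.png")
def ray(u,v,z):
    r=T[:3,:3]@np.array([(u-K[0,2])/K[0,0],-(v-K[1,2])/K[1,1],-1]);return T[:3,3]+r*(z-T[2,3])/r[2]
for z in(.02,.04,.06,.08): print(z,np.round(ray(277,336,z)-[.581,-.151,0],3))
d2=ctrl.get_image("scene");a=cv2.absdiff(d["img"],d2["img"])[300:380,240:330];print("diff",a.mean(),a.max())
print(ctrl.get_state()["time_s"])
E
```

```text
0.02 [0.04  0.037 0.02 ]
0.04 [0.05  0.032 0.04 ]
0.06 [0.06  0.026 0.06 ]
0.08 [0.069 0.02  0.08 ]
diff 0.6978240740740741 4
9.0667
```

View pics/in.png

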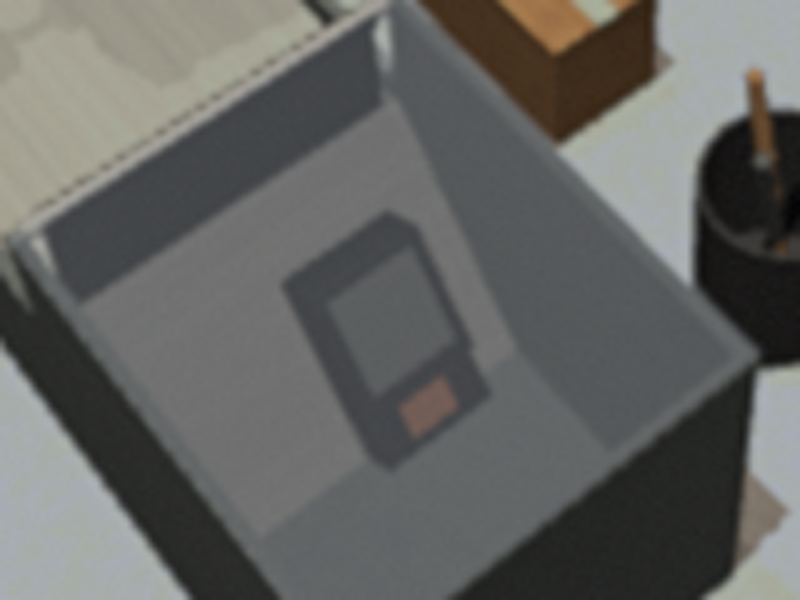

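The cartridge lies still on the chute with its nose on the floor, at scene crop (385,340). Its centre is about box x 0.06, y 0.027, z 0.055. The flap hangs as it did at the start and the arm is clear, so I'm handing in.

```bash
python3 -c "
from plant import ctrl
print(ctrl.sign_off())"
```

```text
the job is handed in; nothing more can be done
None
```

I pushed the black cartridge along the shelf with half-closed fingers until it went nose first through the flap and down the chute. I then drew back and raised the arm, and handed the job in at about 9 s of the 38 s allowed. The hand-in gave no verdict.

- **Pushing:** the cartridge started about 0.22 rad askew and squared itself against the two fingers. The wrist force readings after each move were about 2 to 3 N at most.
- **Cartridge:** in the last pictures it lies on the chute with its nose on the box floor. Its centre is about 60 mm inside the box and 55 mm above the desk. Two pictures 0.05 s apart showed no change.
- **Flap:** it looks the same as at the start. The network put its edge at (0.582, -0.145, 0.115), which matches hanging shut.
- **Bystanders:** the pen cup, stapler and carton read within about 4 mm of their first positions.
- **Checks that failed or disagreed:** the networks no longer found the cartridge behind the housing. They reported only the yellow look-alike, so its final position comes from my own pixel estimate. The side camera also gave one false stapler at the mouth, at low confidence (0.17), which I ignored.

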